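Reload the slide labeller and offer up its cover

TASK

Put the roll of slide labels onto the upright spindle of the open labeller, all the way down, and let go of it. Then pick up the cover plate, which has a handle on top, and finish still holding it, level and still, about 15 mm above the three pillars and touching nothing else, with its three holes lined up so that each pillar's whole threaded hole shows straight down through the plate and a colleague can start the screws. Leave the other things on the bench where they are.

Things in the scene. Friction and masses are not known exactly. Their poses are not given: they have to be found in the camera images.
- labeller: Slide labeller with its cover off, fixed to the bench: a grey-white case 150 (x) x 170 (y) x 36 mm high, with an upright spindle and three threaded pillars on its flat, dark steel top. Origin at the centre of its underside on the bench; z up, its x axis points away from its slotted front. Two pillars stand towards its +x side, one at the middle of its -x side.
- spindle_foot (a point): Foot of the labeller's steel spindle, on the case top (36 mm above the bench), at the centre of the case; axes as the labeller's. The spindle is 18 mm in diameter and 50 mm tall, its top 8 mm tapering to 10 mm. The pillars around it are 60 mm tall.
- thread0 (a point): Threaded hole, 6 mm wide, at the centre of the top of a steel pillar of the labeller (+x side, +y corner); the pillar is 16 mm in diameter, 60 mm tall, its top 96 mm above the bench, at x 42, y 55 mm from the spindle in the labeller's axes. Axes as the labeller's.
- thread1 (a point): Threaded hole, 6 mm wide, at the centre of the top of a steel pillar of the labeller (+x side, -y corner); the pillar is 16 mm in diameter, 60 mm tall, its top 96 mm above the bench, at x 42, y -55 mm from the spindle in the labeller's axes. Axes as the labeller's.
- thread2 (a point): Threaded hole, 6 mm wide, at the centre of the top of a steel pillar of the labeller (middle of the -x side); the pillar is 16 mm in diameter, 60 mm tall, its top 96 mm above the bench, at x -42, y 0 mm from the spindle in the labeller's axes. Axes as the labeller's.
- roll_center (a point): Centre (half-way up) of the roll of white slide labels, standing upright on the bench: a tube 44 mm in outer diameter, 48 mm tall, with a 22 mm bore right through its cardboard core; about 70 g. z along its axis. Fully down on the spindle its centre is 24 mm above the spindle's foot.
- cover_grip (a point): Centre of the handle bar of the loose cover plate, lying flat on the bench, handle up: an aluminium plate 116 (x) x 144 (y) x 4 mm, about 0.22 kg, with a black bridge handle over its centre. The bar is 64 mm long (along x), 14 mm wide (y) and 20 mm tall; its top is 38 mm and this point 28 mm above the plate's underside. Axes are the plate's: z up out of its top; two of its holes lie towards +x, one at the middle of -x, matching the labeller's pillars only one way round.
- hole0 (a point): Centre of a 16 mm through hole of the cover plate, on its underside, at x 42, y 55, z -28 mm from the handle bar's centre in the plate's axes; belongs over thread0. Axes as the plate's.
- hole1 (a point): Centre of a 16 mm through hole of the cover plate, on its underside, at x 42, y -55, z -28 mm from the handle bar's centre in the plate's axes; belongs over thread1. Axes as the plate's.
- hole2 (a point): Centre of a 16 mm through hole of the cover plate, on its underside, at x -42, y 0, z -28 mm from the handle bar's centre in the plate's axes; belongs over thread2. Axes as the plate's.
- slidebox: Bystander: off-white plastic slide box, 87 x 82 x 36 mm, beyond the labeller. Origin at the centre of its underside.
- jar: Bystander: lidded specimen jar, 52 mm in diameter, 65 mm tall, beyond the labeller. Origin at the centre of its underside.
- cassettes: Bystander: shallow steel tray 110 x 106 x 18 mm of yellow cassettes, at the far right. Origin at the centre of its underside.
- keypad: Bystander: flat off-white keypad 75 x 120 x 24 mm, at the far left. Origin at the centre of its underside.

How it is judged (in metres and radians):
On the way:
1. the roll sits fully down on the spindle and has been let go (horizontal distance between roll_center and spindle_foot below 0.004 m and z of roll_center in the frame of spindle_foot between 0.019 and 0.028 m and angle between roll_center's own z axis and vertical below 0.08 rad and contact force between the fingers and roll below 0.2 N), for 0.3 s.
At the end, for the whole second after the job is handed in: Fingers hold the cover still, tilt < 0.08 rad, each hole within 5 mm (from above) of its thread, underside 4-30 mm above the pillars, touching neither labeller nor roll; roll untouched by fingers, within 4 mm of the spindle axis, centre 19-28 mm above its foot, tilt < 0.08 rad (all of step 1 and horizontal distance between hole0 and thread0 below 0.005 m and horizontal distance between hole1 and thread1 below 0.005 m and horizontal distance between hole2 and thread2 below 0.005 m and z of hole0 in the frame of thread0 between 0.004 and 0.03 m and z of hole1 in the frame of thread1 between 0.004 and 0.03 m and z of hole2 in the frame of thread2 between 0.004 and 0.03 m and contact force between cover and labeller below 0.1 N and contact force between cover and roll below 0.1 N and contact force between the fingers and cover above 1 N and angle between cover_grip's own z axis and vertical below 0.08 rad and linear speed of cover below 0.02 m/s); the arm keeps its last pose, push and grip.
It fails at once if a bystander was moved by more than 20 mm (distance of any of slidebox, jar, cassettes, keypad from where it was at the start of the episode above 0.02 m).
It also fails if it takes over 59 s, if anything falls off the work surface, if the arm or the gripper's body presses on something with over 40 N, if the wrist force passes 120 N, or if a joint passes its speed limit or range.

ROBOT

A 6-joint arm with a two-finger parallel gripper is mounted at the origin on the work surface. World frame = base frame: x ahead of the robot, y to its left, z up, the work surface at z = 0. Lengths are in mm, angles in rad, forces in N, time in s.
With the tool pointing down it reaches from about 350 to 875 mm from the base axis. Payload 4.2 kg.
Tool frame: the origin (TCP) lies at the very end of the fingers, on their centre line; the grasp point (between the pads) lies 19 mm behind it; z points along the fingers, y is the line along which they close (so a half turn about z gives the same grasp; the last joint's range is limited). The gripper opens to 85 mm and grips with 20 to 120 N. Pads are 22 mm wide; open, the fingers measure 114 mm over their backs; the gripper's body (76 mm by 85 mm) begins 54 mm behind the grasp point. The pads swing forward as they close: fully open they stand 13 mm farther back than shut.
Start: joints at [1.486, 0.385, 0.008, 0, -1.194, -0.259], TCP at [210.634, 588.415, 203.812] pointing down, gripper open.
Joint ranges: [-3.14, 3.14], [-1.21, 2.06], [-1.07, 1.41], [-3.16, 2.05], [-2.99, -0.16], [-3.1, 3.1]. Speed limits (rad/s): [2.79, 2.79, 3.14, 3.14, 3.14, 3.14].

INTERFACE

Orientations are given as a unit quaternion [x, y, z, w].
In Python, from bench import arm gives the robot as it stands.
- The arm moves only by the tool servo_tool, never from a script. Its argument "rows" is a list that holds one entry, the list of rows, each a list of 7 numbers: the finger opening in mm, from 0 to 85.4, then the shift along the tool's x, y, z in mm, then the turn, a rotation vector about the tool's x, y, z in rad. A call has 1 to 10 rows; each row is the pose to reach, as a shift and turn from the pose commanded when the call began, along the tool's axes at that moment; what a row does not reach only later rows make up. A row lasts 1/8 s, in which the tool goes at most 62.5 mm and 10.7 degrees, less where a joint would pass 70% of its speed; a pose out of reach is approached as far as the arm can. A call with a gripper value outside its range is refused whole. The fingers move at their own pace and stop on an object; the grip force is fixed at half the most. Time passes only in rows, so rows that repeat a pose let the fingers close. It gives the time, the measured TCP pose, the force, the opening and the grip force at its end, in the units of the state.
- arm.read_state(): the state, without advancing time (a new reading comes with each control period).
- arm.get_image(name): name is "scene" or "top"; returns the picture (480x640x3 uint8, red, green, blue); there is no depth.
- arm.camera_params(name): a dict with "intrinsics" (3x3 intrinsics, pixels), "R" (3x3) and "t" (3): a world point X has camera coordinates R X + t. Camera axes: x right, y down, z forward; pixel columns grow to the right and rows downward; lengths in mm; the calibration is good to about 2 mm. A picture is of the moment at which its call begins. camera_params takes no time and is no camera call.
- arm.job_done(): hands the job in; it is judged then, once.
The state is a dict: "clock": time; "joints": joint angles; "joint_vel": joint speeds; "joint_efforts": joint torques, N m; "position": TCP position; "ee_rot": TCP orientation; "contact_force": force on the tool from outside, world axes, zero at the start; "wrist_torque": the same for the moment, N m; "gripper_width": finger opening in mm; "grasp_force": force on a finger pad.
Only numpy, scipy, OpenCV 4.12 (cv2) and the standard library are available. Lean on these libraries where they do the work, as an engineer would, in place of code of your own. Each camera call takes 0.05 s, during which the arm holds its last target. There are 200 camera calls.

## Working session

There is one attempt and no reset: what is moved stays moved. The work goes in short steps, Python scripts to look and compute and a tool call to move; the robot and the scene stay as the last step left them, time stands still between calls to the robot, and variables do not carry over. Pictures are saved under pics/ and viewed, at most 10 in all, crops included, and the job is handed in when it is done.

Besides the shell and the picture viewer there is one more tool, called after "Request:" as a command line: name --argument value ..., lists and objects as JSON in quotes. servo_tool: Moves the arm, as the interface text tells. Its arguments: {"type":"object","properties":{"rows":{"type":"array"}},"required":["rows"]}

```bash
ls; mkdir -p pics; python3 - <<'E'
from bench import arm
import cv2
for n in("scene","top"):
    cv2.imwrite(f"pics/{n}0.png",arm.get_image(n)[:,:,::-1]); p=arm.camera_params(n); print(n,p)
s=arm.read_state(); print(s)
E
```

```text
pics
scene {'intrinsics': array([[602.41446822,   0.        , 321.25757401],
       [  0.        , 602.41446822, 242.75627172],
       [  0.        ,   0.        ,   1.        ]]), 'R': array([[ 0.87391734,  0.4856626 ,  0.02000815],
       [ 0.3322552 , -0.56681307, -0.75387627],
       [-0.35478863,  0.66547335, -0.65671169]]), 't': array([-506.46734652,  -90.31825637, 1408.19177566])}
top {'intrinsics': array([[595.6542514 ,   0.        , 318.9310847 ],
       [  0.        , 595.6542514 , 241.96422128],
       [  0.        ,   0.        ,   1.        ]]), 'R': array([[ 0.02286509, -0.99959332,  0.01704088],
       [-0.98799174, -0.02519845, -0.15243806],
       [ 0.15280547, -0.01335074, -0.9881661 ]]), 't': array([-9.39496596e-01,  5.97983429e+02,  1.08100761e+03])}
{'clock': 0.1, 'joints': array([ 1.48561686e+00,  3.85493655e-01,  6.76002392e-03, -4.19905408e-04,
       -1.19397665e+00, -2.58573676e-01]), 'joint_vel': array([-5.08840257e-08, -3.68065087e-03,  3.32114437e-03,  9.70603544e-04,
       -3.99347535e-04,  5.60303795e-04]), 'joint_efforts': array([ 1.64051646e-03, -3.93318272e+01,  1.88929456e+01,  4.19794947e+00,
       -2.60926856e-03,  5.35961931e-06]), 'position': array([210.45250561, 587.90003587, 202.8238364 ]), 'ee_rot': array([ 9.85251831e-01, -1.71107792e-01, -1.11551985e-04,  9.70282029e-04]), 'contact_force': array([-0.0717371 ,  0.04088233, -0.19257187]), 'wrist_torque': array([ 0.03147348,  0.04156143, -0.05353997]), 'grasp_force': 0.0, 'gripper_width': 85.64097710368974}
```

View pics/scene0.png

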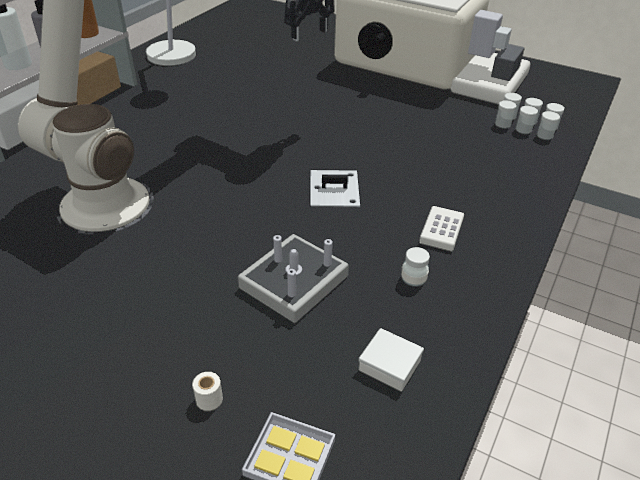

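View pics/top0.png

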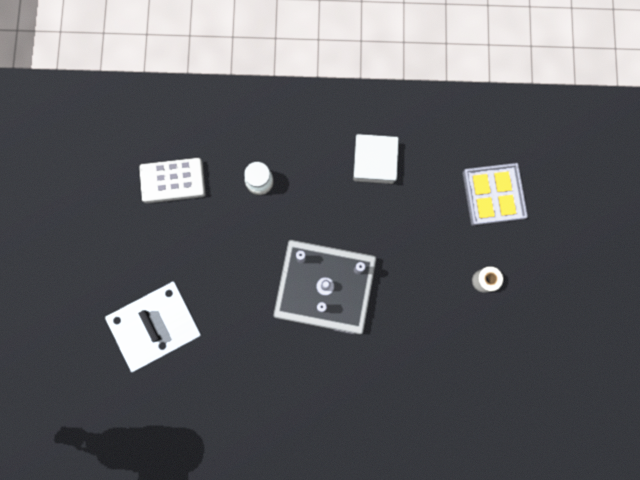

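The scene view shows the labeller at about (293,277), the roll at (207,390) and the cover at (335,187). In the top view they are at (325,287), (489,279) and (153,327); the arm is out of frame there. Next I'll enlarge the three objects to choose thresholds.

```bash
cat > h.py <<'E'
import numpy as np, cv2
from bench import arm
def ray(n,uv):
    p=arm.camera_params(n); d=p['R'].T@np.linalg.solve(p['intrinsics'],[*uv,1.]); return -p['R'].T@p['t'],d
def onplane(n,uv,z):
    c,d=ray(n,uv); return c+d*(z-c[2])/d[2]
def proj(n,X):
    p=arm.camera_params(n); q=p['intrinsics']@(p['R']@np.asarray(X,float)+p['t']); return q[:2]/q[2]
def tri(a,b):
    A=[];B=[]
    for n,uv in(("top",a),("scene",b)):
        c,d=ray(n,uv); d=d/np.linalg.norm(d); P=np.eye(3)-np.outer(d,d); A.append(P);B.append(P@c)
    return np.linalg.lstsq(np.vstack(A),np.hstack(B),rcond=None)[0]
def crop(im,x,y,w,h,s): return cv2.resize(im[y:y+h,x:x+w],None,fx=s,fy=s,interpolation=cv2.INTER_CUBIC)
E
python3 - <<'E'
import cv2,numpy as np
from h import crop
t=cv2.imread("pics/top0.png"); s=cv2.imread("pics/scene0.png")
a=np.hstack([crop(t,270,230,110,110,3.6364),crop(t,100,275,110,110,3.6364)])
b=np.hstack([crop(t,465,255,50,50,4),crop(s,185,365,50,50,4),crop(s,230,225,133,66,3)[:198,:399]][0:2])
c=crop(s,235,230,120,60,3.3333)[:200]
cv2.imwrite("pics/z1.png",np.vstack([a,np.hstack([b,c])]))
E
```

```text
(no output)
```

View pics/z1.png

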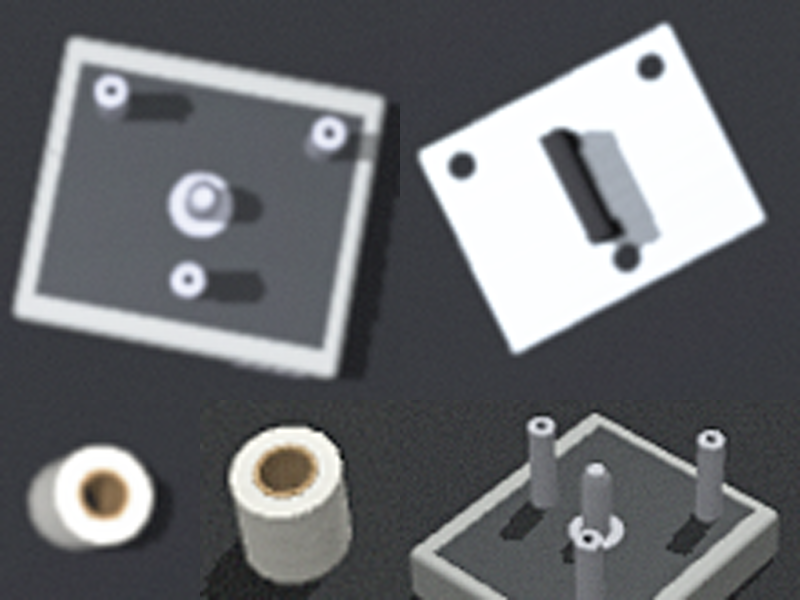

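The crops show the pillar tops as bright rings with dark centres, the three cover holes as dark discs and the roll's bore in tan. All of them can be segmented.

```bash
cat >> h.py <<'E'
def blob(m,c,r):
    """centroid, area, bbox of the connected blob nearest c"""
    n,l,st,ce=cv2.connectedComponentsWithStats(m.astype(np.uint8))
    k=min(range(1,n),key=lambda i:np.hypot(*(ce[i]-c)) if st[i][4]>3 else 1e9)
    return ce[k],st[k]
def upblob(g,c,r,lo,hi,s=8):
    """blob (lo<=g<hi) nearest to c in a window, upsampled"""
    x,y=int(c[0]-r),int(c[1]-r); w=cv2.resize(g[y:y+2*r,x:x+2*r],None,fx=s,fy=s,interpolation=cv2.INTER_CUBIC)
    ce,st=blob((w>=lo)&(w<hi),(np.array(c)-(x,y)+.5)*s-.5,r)
    return (ce+.5)/s-.5+(x,y), st[4]/s/s
def rigid(M,P):
    """planar fit P = R M + t"""
    M=np.array(M,float);P=np.array(P,float)[:,:2];m,p=M.mean(0),P.mean(0)
    a=np.arctan2(*((lambda A,B:(np.sum(A[:,0]*B[:,1]-A[:,1]*B[:,0]),np.sum(A*B)))(M-m,P-p)))
    R=np.array([[np.cos(a),-np.sin(a)],[np.sin(a),np.cos(a)]]); t=p-R@m
    return a,t,P-(M@R.T+t)
MOD=[(42,55),(42,-55),(-42,0)]
E
python3 - <<'E'
from h import *
t=cv2.imread("pics/top0.png",0); s=cv2.imread("pics/scene0.png",0); tc=cv2.imread("pics/top0.png")
P=[]
for c in[(300.5,255.3),(360.7,266.6),(321.7,307.3)]:
    for lo,hi in((190,256),(0,150)):
        q,a=upblob(t,c,6,lo,hi); X=onplane("top",q,96); print("thr",q.round(2),round(a,1),X.round(1))
    P.append(q)
S=[]
for c in[(278,238),(327.9,242),(291.7,271.5)]:
    q,a=upblob(s,c,5,0,130); S.append(q); print("scene thr",q.round(2),round(a,1),onplane("scene",q,96).round(1))
for p in zip(P,S): print("tri",tri(*p).round(1))
for nm,W in(("top",P),("scene",S)):
    a,tt,r=rigid(MOD,[onplane(nm,q,96) for q in W]); print(nm,"lab",np.degrees(a).round(2),tt.round(1),r.round(1).tolist())
H=[]
for c in[(116.8,320.4),(169,293.4),(162.4,346)]:
    q,a=upblob(t,c,8,0,140); H.append(q); print("hole",q.round(2),round(a,1))
a,tt,r=rigid(MOD,[onplane("top",q,2) for q in H]); print("cover",np.degrees(a).round(2),tt.round(1),r.round(1).tolist())
hsv=cv2.cvtColor(tc,cv2.COLOR_BGR2HSV)
g=t.copy(); q,a=upblob(g,(490,279),16,205,256); print("rolltop",q,a,onplane("top",q,48).round(1))
x,y=470,260; w=cv2.resize(t[y:y+40,x:x+40],None,fx=8,fy=8,interpolation=cv2.INTER_CUBIC)
for th in(195,210,225):
    cs,_=cv2.findContours((w>th).astype(np.uint8),cv2.RETR_EXTERNAL,cv2.CHAIN_APPROX_NONE); e=cv2.fitEllipse(max(cs,key=len))
    q=(np.array(e[0])+.5)/8-.5+(x,y); print("outer",th,q.round(2),np.array(e[1])/8,onplane("top",q,48).round(1))
q,a=upblob(hsv[:,:,1],(491,279),10,70,256); print("bore",q,a,onplane("top",q,48).round(1))
x,y=185,365; 
q,a=upblob(cv2.cvtColor(cv2.imread("pics/scene0.png"),cv2.COLOR_BGR2HSV)[:,:,1],(207,381),10,80,256); print("scene bore",q,a,onplane("scene",q,48).round(1))
E
```

```text
thr [299.97 254.73] 48.4 [566.   47.8  96. ]
thr [300.1  254.44] 3.4 [566.5  47.6  96. ]
thr [359.86 266.22] 48.1 [547.8 -60.4  96. ]
thr [360.08 266.12] 3.8 [548.  -60.8  96. ]
thr [321.08 306.54] 53.0 [474.1   7.7  96. ]
thr [321.31 306.35] 2.9 [474.4   7.3  96. ]
scene thr [277.84 237.32] 58.0 [474.3   9.8  96. ]
scene thr [327.74 241.23] 4.0 [564.5  49.1  96. ]
scene thr [290.88 271.18] 5.0 [546.2 -59.4  96. ]
tri [525.5  17.3 124.2]
tri [570.6 -38.  162. ]
tri [488.1  11.9   8. ]
top lab -9.62 [5.159e+02 4.000e-01] [[0.0, -0.0], [-0.0, 0.1], [-0.0, -0.1]]
scene lab 110.23 [533.2 -13.3] [[7.2, 2.7], [-5.7, 4.0], [-1.5, -6.7]]
hole [116.58 320.12] 37.8
hole [168.48 292.95] 36.4
hole [160.26 342.74] 76.0
cover 29.44 [435.5 329.7] [[-1.9, -1.0], [-1.6, -1.1], [3.5, 2.1]]
rolltop [489.82851029 278.41801407] 332.671875 [ 536.4 -309.2   48. ]
outer 195 [489.92 278.37] [23.70435905 24.69682121] [ 536.5 -309.4   48. ]
outer 210 [490.01 278.35] [23.31390953 24.28655052] [ 536.5 -309.6   48. ]
outer 225 [490.08 278.34] [22.86854744 23.88210678] [ 536.5 -309.7   48. ]
bore [490.62276848 278.10400267] 111.15625 [ 537.  -310.7   48. ]
scene bore [205.86006471 382.37510069] 145.484375 [ 535.8 -309.9   48. ]
```

```bash
cat >> h.py <<'E'
from scipy.spatial.transform import Rotation as Ro
def go(x,y,z,yaw):
    """shift and turn in tool axes from the measured pose to a straight-down pose (yaw of tool x, deg)"""
    s=arm.read_state(); R=Ro.from_quat(s['ee_rot']); D=Ro.from_euler('z',yaw,degrees=True)*Ro.from_euler('x',180,degrees=True)
    print("t",round(s['clock'],2),"pos",s['position'].round(1),"yaw",round(np.degrees(np.arctan2(R.as_matrix()[1,0],R.as_matrix()[0,0])),2),"F",s['contact_force'].round(1),"w",round(s['gripper_width'],1),"g",round(s['grasp_force'],1),"j6",s['joints'][5].round(2))
    print("shift",R.inv().apply(np.array([x,y,z])-s['position']).round(1),"turn",(R.inv()*D).as_rotvec().round(4))
E
python3 - <<'E'
from h import *
t=cv2.imread("pics/top0.png",0)
for th in(110,90,75):
    H=[upblob(t,c,8,0,th) for c in[(116.8,320.4),(169,293.4),(162.4,346)]]
    a,tt,r=rigid(MOD,[onplane("top",q,2) for q,_ in H]); print(th,[round(k[1]) for k in H],"cover",np.degrees(a).round(2),tt.round(1),r.round(1).tolist())
go(536.3,-309.7,120,-9.6)
E
```

```text
110 [32, 30, 37] cover 29.7 [434.1 328.4] [[-0.1, 0.1], [-0.3, -0.1], [0.3, -0.0]]
90 [27, 26, 31] cover 29.68 [434.  328.4] [[-0.0, 0.1], [-0.2, -0.1], [0.3, -0.0]]
75 [23, 22, 26] cover 29.67 [434.  328.4] [[-0.0, 0.1], [-0.2, -0.1], [0.2, -0.0]]
t 0.1 pos [210.5 587.9 202.8] yaw -19.7 F [-0.1  0.  -0.2] w 85.6 g 0.0 j6 -0.26
shift [609.4 735.   84.3] turn [ 2.000e-03  1.000e-04 -1.764e-01]
```

Request:
servo_tool --rows '[[[85,609,735,40,0.002,0,-0.176],[85,609,735,40,0.002,0,-0.176],[85,609,735,40,0.002,0,-0.176],[85,609,735,40,0.002,0,-0.176],[85,609,735,40,0.002,0,-0.176],[85,609,735,40,0.002,0,-0.176],[85,609,735,40,0.002,0,-0.176],[85,609,735,40,0.002,0,-0.176],[85,609,735,40,0.002,0,-0.176],[85,609,735,40,0.002,0,-0.176]]]'

```text
clock: 1.35
position: [423.9, -0.5, 177.7]
ee_rot: [0.996, -0.084, 0.0, -0.001]
contact_force: [0.9, 1.4, 0.4]
gripper_width: 85.1
grasp_force: 0.0
```

```bash
python3 -c "
from h import *
go(536.3,-309.7,110,-9.6)"
```

```text
t 1.35 pos [423.9  -0.5 177.7] yaw -9.59 F [0.9 1.4 0.4] w 85.1 g 0.0 j6 1.02
shift [162.3 286.3  67.1] turn [-0.0024 -0.0007  0.0002]
```

Request:
servo_tool --rows '[[[85,162,286,67,0,0,0],[85,162,286,67,0,0,0],[85,162,286,67,0,0,0],[85,162,286,67,0,0,0],[85,162,286,67,0,0,0],[85,162,286,67,0,0,0],[85,162,286,67,0,0,0],[85,162,286,67,0,0,0]]]'

```text
clock: 2.35
position: [535.2, -306.9, 109.9]
ee_rot: [0.996, -0.084, -0.0, -0.001]
contact_force: [-0.1, -0.9, 0.3]
gripper_width: 84.7
grasp_force: 0.0
```

```bash
python3 -c "
from h import *
go(536.3,-309.7,15,-9.6)
for n in('top','scene'): cv2.imwrite(f'pics/{n}1.png',arm.get_image(n)[:,:,::-1])
t=cv2.imread('pics/top1.png');s=cv2.imread('pics/scene1.png')
cv2.imwrite('pics/z2.png',np.hstack([crop(t,420,210,140,140,2.857),crop(s,130,290,140,140,2.857)]))
p=arm.read_state()['position']; print(proj('top',p),proj('scene',p))"
```

```text
t 2.35 pos [ 535.2 -306.9  109.9] yaw -9.61 F [-0.1 -0.9  0.3] w 84.7 g 0.0 j6 1.66
shift [ 1.6  2.8 94.9] turn [-0.0023  0.0007 -0.0001]
[498.90875948 275.58166508] [202.86130264 356.61498   ]
```

View pics/z2.png

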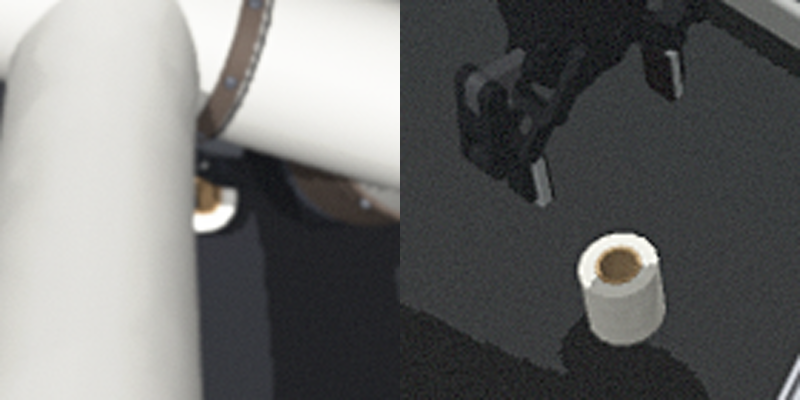

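In the scene crop the gripper hangs above the roll, with one finger on each side (roll at about (207,390) in the full frame). The arm hides most of the top view. Going down.

Request:
servo_tool --rows '[[[85,1.6,2.8,40,-0.002,0,0],[85,1.6,2.8,70,-0.002,0,0],[85,1.6,2.8,90,-0.002,0,0],[85,1.6,2.8,97,-0.002,0,0],[85,1.6,2.8,97,-0.002,0,0],[40,1.6,2.8,97,-0.002,0,0],[40,1.6,2.8,97,-0.002,0,0],[40,1.6,2.8,97,-0.002,0,0],[40,1.6,2.8,97,-0.002,0,0],[40,1.6,2.8,97,-0.002,0,0]]]'

```text
clock: 3.7
position: [537.6, -310.6, 14.7]
ee_rot: [0.997, -0.084, 0.001, 0.0]
contact_force: [-0.3, 1.2, 5.2]
gripper_width: 41.2
grasp_force: 56.9
```

Request:
servo_tool --rows '[[[30,0,0,0,0,0,0],[30,0,0,0,0,0,0],[30,0,0,0,0,0,0],[30,0,0,0,0,0,0]]]'

```text
clock: 4.2
position: [537.6, -310.6, 14.7]
ee_rot: [0.996, -0.084, 0.001, 0.0]
contact_force: [-0.3, 1.5, 5.7]
gripper_width: 40.9
grasp_force: 59.8
```

Request:
servo_tool --rows '[[[30,0,0,-20,0,0,0],[30,0,0,-60,0,0,0],[30,0,0,-100,0,0,0],[30,0,0,-125,0,0,0],[30,0,0,-125,0,0,0],[30,0,0,-125,0,0,0]]]'

```text
clock: 4.95
position: [535.9, -309.9, 136.9]
ee_rot: [0.996, -0.084, -0.001, -0.001]
contact_force: [0.4, 0.3, -0.9]
gripper_width: 40.7
grasp_force: 60.7
```

```bash
python3 -c "
from h import *
go(515.5,-0.8+1,139,-9.6)"
```

```text
t 4.95 pos [ 535.9 -309.9  136.9] yaw -9.64 F [ 0.4  0.3 -0.9] w 40.7 g 60.7 j6 1.67
shift [ -72.1 -302.3   -1.7] turn [-0.0009  0.0017 -0.0008]
```

Request:
servo_tool --rows '[[[30,-14,-60,-2,0,0,0],[30,-29,-120,-2,0,0,0],[30,-43,-180,-2,0,0,0],[30,-57,-240,-2,0,0,0],[30,-67,-280,-2,0,0,0],[30,-72,-302,-2,-0.001,0.002,-0.001],[30,-72,-302,-2,-0.001,0.002,-0.001],[30,-72,-302,-2,-0.001,0.002,-0.001],[30,-72,-302,-2,-0.001,0.002,-0.001]]]'

```text
clock: 6.08
position: [516.0, -1.5, 139.6]
ee_rot: [0.996, -0.084, 0.001, 0.001]
contact_force: [0.9, 0.6, -0.2]
gripper_width: 41.1
grasp_force: 60.8
```

```bash
python3 -c "
from h import *
go(515.5,0.4,139,-9.6)
for n in('top','scene'): cv2.imwrite(f'pics/{n}2.png',arm.get_image(n)[:,:,::-1])
t=cv2.imread('pics/top2.png');s=cv2.imread('pics/scene2.png')
cv2.imwrite('pics/z3.png',np.hstack([crop(t,270,230,110,110,3.6364),crop(s,230,180,130,130,3.077)]))"
```

```text
t 6.08 pos [516.   -1.5 139.6] yaw -9.64 F [ 0.9  0.6 -0.2] w 41.1 g 60.8 j6 1.09
shift [-0.8 -1.8  0.6] turn [ 0.0015 -0.0012 -0.0007]
```

View pics/z3.png

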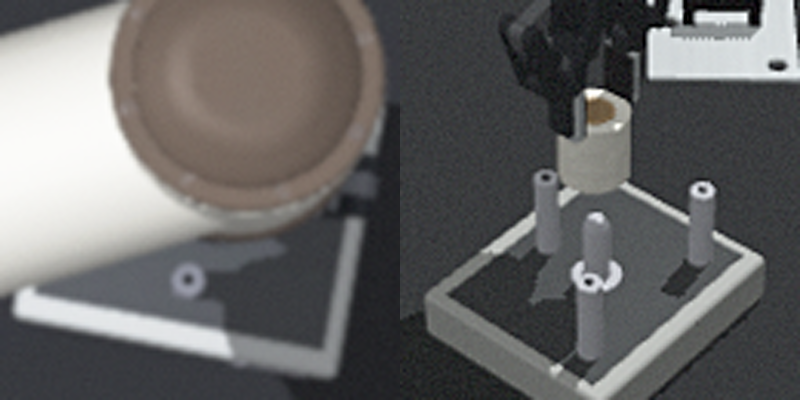

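The scene crop shows the roll above the spindle, with its axis perhaps 1 px left of it. I'll measure both axis columns in that view; the pads already centre the roll along the other direction.

```bash
cat > ax.py <<'E'
from h import *
def centre(g,r,c0,w):
    """sub-pixel midpoint between the strongest left and right edges of a bright bar on row r"""
    x=np.arange(c0-w,c0+w+1e-9,.1); v=cv2.GaussianBlur(g[r-1:r+2].astype(np.float32).mean(0)[None],(5,1),0)[0]
    p=np.interp(x,np.arange(len(v)),v); d=np.gradient(p); k=len(x)//2
    return (x[:k][d[:k].argmax()]+x[k:][d[k:].argmin()])/2, x[k:][d[k:].argmin()]-x[:k][d[:k].argmax()]
E
python3 - <<'E'
from ax import *
g=cv2.imread("pics/scene2.png",0); z=cv2.imread("pics/scene0.png",0)
for r in range(224,239,2): print(r,np.round(centre(g,r,423 and 423.0-0,18),2)) if 0 else print(r,np.round(centre(g,r,423.,18),2)) if 0 else print("roll",r,np.round(centre(g,r,230+594/3.077,18),2))
for nm,i in(("now",g),("before",z)):
    for r in range(252,264,3): print("spindle",nm,r,np.round(centre(i,r,230+597/3.077,8),2))
for zz in(36,60,80,125,150,170): print(zz,proj("scene",(515.5,0.8,zz)).round(2))
E
```

```text
roll 224 [427.55   9.2 ]
roll 226 [432.   18.1]
roll 228 [426.55   7.2 ]
roll 230 [425.65   7.  ]
roll 232 [429.7  16.9]
roll 234 [429.45  17.8 ]
roll 236 [429.9  18.9]
roll 238 [429.7  21.1]
spindle now 252 [425.32   4.4 ]
spindle now 255 [426.02   4.2 ]
spindle now 258 [426.02   4.2 ]
spindle now 261 [421.57  11.1 ]
spindle before 252 [425.12   4.  ]
spindle before 255 [426.12   4.4 ]
spindle before 258 [426.07   4.3 ]
spindle before 261 [421.57  11.1 ]
36 [293.77 269.5 ]
60 [293.65 260.67]
80 [293.55 253.13]
125 [293.3  235.53]
150 [293.16 225.35]
170 [293.05 216.99]
```

```bash
python3 - <<'E'
from ax import *
g=cv2.imread("pics/scene2.png",0); z=cv2.imread("pics/scene0.png",0)
print("roll",[np.round(centre(g,r,293.,16),2).tolist() for r in range(224,239,2)])
for i in(g,z): print("spindle",[np.round(centre(i,r,294.,6),2).tolist() for r in range(252,265,2)])
E
```

```text
roll [[292.15, 23.9], [292.1, 24.0], [292.15, 23.9], [292.2, 24.0], [292.2, 24.0], [292.1, 24.0], [292.6, 23.0], [292.6, 21.0]]
spindle [[292.8, 6.8], [293.15, 7.9], [293.05, 10.1], [292.7, 9.2], [292.7, 9.2], [293.1, 8.0], [293.65, 10.9]]
spindle [[293.25, 6.3], [292.55, 9.1], [292.55, 9.1], [292.7, 9.2], [292.7, 9.2], [292.55, 9.1], [293.6, 11.0]]
```

Request:
servo_tool --rows '[[[30,-1.5,-2.2,0,0.001,-0.001,0],[30,-1.5,-2.2,15,0.001,-0.001,0],[30,-1.5,-2.2,30,0.001,-0.001,0],[30,-1.5,-2.2,35,0.001,-0.001,0],[30,-1.5,-2.2,40,0.001,-0.001,0],[30,-1.5,-2.2,40,0.001,-0.001,0]]]'

```text
clock: 6.92
position: [515.1, 1.8, 99.7]
ee_rot: [0.997, -0.083, 0.0, 0.0]
contact_force: [0.0, -0.1, -0.2]
gripper_width: 40.9
grasp_force: 60.8
```

```bash
python3 - <<'E'
from ax import *
go(514.9,.9,85,-9.6); s=arm.read_state(); print(s['wrist_torque'].round(2))
g=arm.get_image("scene"); cv2.imwrite("pics/scene3.png",g[:,:,::-1]); g=cv2.cvtColor(g,cv2.COLOR_RGB2GRAY)
cv2.imwrite("pics/z4.png",crop(cv2.imread("pics/scene3.png"),255,200,80,80,7))
E
```

```text
t 6.92 pos [515.1   1.8  99.7] yaw -9.55 F [ 0.  -0.1 -0.2] w 40.9 g 60.8 j6 1.08
shift [-0.1  0.9 14.7] turn [ 0.0004 -0.0006  0.0009]
[-0.02 -0.03  0.01]
```

View pics/z4.png

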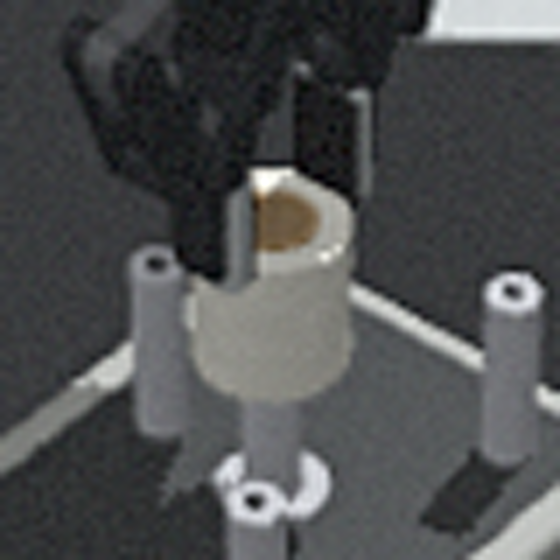

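The crop shows the roll's lower edge already around the spindle tip. The roll axis is at about (272,330) and the shaft at (271,430), so they are in line. Descending slowly while watching the force.

Request:
servo_tool --rows '[[[30,0,0.5,5,0,0,0],[30,0,0.5,9,0,0,0],[30,0,0.5,13,0,0,0],[30,0,0.5,17,0,0,0],[30,0,0.5,20,0,0,0],[30,0,0.5,20,0,0,0]]]'

```text
clock: 7.72
position: [515.0, 1.3, 79.8]
ee_rot: [0.997, -0.083, 0.0, 0.0]
contact_force: [0.8, -0.0, -0.7]
gripper_width: 40.9
grasp_force: 60.8
```

```bash
python3 - <<'E'
from ax import *
go(514.9,1.3,60,-9.6); s=arm.read_state(); print(s['wrist_torque'].round(2))
E
```

```text
t 7.72 pos [515.    1.3  79.8] yaw -9.56 F [ 0.8 -0.  -0.7] w 40.9 g 60.8 j6 1.09
shift [-0.1 -0.  19.8] turn [ 0.0003 -0.0006  0.0007]
[-0.06  0.   -0.02]
```

Request:
servo_tool --rows '[[[30,0,0,5,0,0,0],[30,0,0,10,0,0,0],[30,0,0,15,0,0,0],[30,0,0,20,0,0,0],[30,0,0,24,0,0,0],[30,0,0,26,0,0,0],[30,0,0,26,0,0,0]]]'

```text
clock: 8.6
position: [515.1, 1.3, 54.0]
ee_rot: [0.997, -0.083, 0.0, 0.0]
contact_force: [0.6, 0.5, -0.9]
gripper_width: 40.8
grasp_force: 60.8
```

Request:
servo_tool --rows '[[[30,0,0,1,0,0,0],[30,0,0,2,0,0,0],[30,0,0,3,0,0,0],[30,0,0,3,0,0,0]]]'

```text
clock: 9.1
position: [515.1, 1.3, 51.0]
ee_rot: [0.997, -0.083, 0.001, 0.0]
contact_force: [0.1, -0.0, -0.3]
gripper_width: 40.9
grasp_force: 60.8
```

Request:
servo_tool --rows '[[[30,0,0,0.5,0,0,0],[30,0,0,1,0,0,0],[30,0,0,1.5,0,0,0],[30,0,0,1.5,0,0,0]]]'

```text
clock: 9.6
position: [515.6, 1.2, 50.7]
ee_rot: [0.997, -0.083, 0.001, 0.0]
contact_force: [-2.6, 0.1, 6.6]
gripper_width: 40.9
grasp_force: 61.7
```

Request:
servo_tool --rows '[[[30,0,0,-1,0,0,0],[60,0,0,-1,0,0,0],[60,0,0,-1,0,0,0],[60,0,0,-1,0,0,0],[60,0,0,-1,0,0,0],[60,0,0,-1,0,0,0],[60,0,0,-20,0,0,0],[60,0,0,-60,0,0,0],[60,0,0,-110,0,0,0],[60,0,0,-140,0,0,0]]]'

```text
clock: 10.85
position: [515.8, 1.5, 192.3]
ee_rot: [0.997, -0.083, 0.002, -0.0]
contact_force: [0.7, 0.5, -1.5]
gripper_width: 60.2
grasp_force: 0.0
```

```bash
python3 - <<'E'
from ax import *
go(434.3,328.7,140,29.67)
E
```

```text
t 10.85 pos [515.8   1.5 192.3] yaw -9.54 F [ 0.7  0.5 -1.5] w 60.2 g 0.0 j6 1.09
shift [-134.9 -309.1   52.1] turn [ 3.000e-04 -4.900e-03 -6.844e-01]
```

Request:
servo_tool --rows '[[[60,-20,-46,0,0,0,-0.11],[60,-42,-97,0,0,0,-0.22],[60,-64,-147,10,0,0,-0.33],[60,-86,-197,20,0,0,-0.44],[60,-106,-243,30,0,0,-0.55],[60,-123,-282,42,0,0,-0.63],[60,-135,-309,52,0,-0.005,-0.684],[60,-135,-309,52,0,-0.005,-0.684],[60,-135,-309,52,0,-0.005,-0.684],[60,-135,-309,52,0,-0.005,-0.684]]]'

```text
clock: 12.1
position: [433.6, 327.7, 137.9]
ee_rot: [0.967, 0.255, -0.002, -0.0]
contact_force: [0.3, -0.3, -0.4]
gripper_width: 60.2
grasp_force: 0.0
```

```bash
python3 - <<'E'
from ax import *
go(434.3,328.7,9,29.67)
for n in('top','scene'): cv2.imwrite(f'pics/{n}4.png',arm.get_image(n)[:,:,::-1])
t=cv2.imread('pics/top4.png');s=cv2.imread('pics/scene4.png')
cv2.imwrite('pics/z5.png',np.vstack([np.hstack([crop(t,270,230,100,100,4),crop(t,100,265,100,100,4)]),np.hstack([crop(s,243,230,100,50,4),crop(s,285,150,100,50,4)])]))
for c in[(300,254.5),(360,266),(321,306.4)]: print(upblob(cv2.cvtColor(t,cv2.COLOR_BGR2GRAY),c,6,0,150)[0].round(2))
E
```

```text
t 12.1 pos [433.6 327.7 137.9] yaw 29.55 F [ 0.3 -0.3 -0.4] w 60.2 g 0.0 j6 1.14
shift [  1.5  -0.4 128.8] turn [-0.0011  0.0032 -0.002 ]
[300.1  254.44]
[360.08 266.12]
[321.3  306.36]
```

View pics/z5.png

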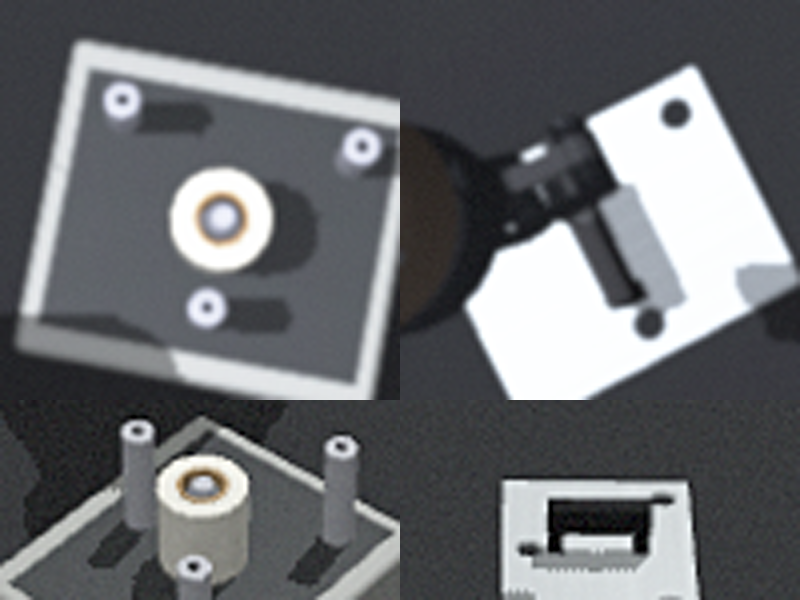

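The roll sits concentric on the spindle (top-view bore at about (325,284)) and stands clear. The labeller has not moved, and the handle bar under the gripper is unobstructed. Going down to the bar.

Request:
servo_tool --rows '[[[60,1.5,-0.4,40,-0.001,0.003,-0.002],[60,1.5,-0.4,80,-0.001,0.003,-0.002],[60,1.5,-0.4,110,-0.001,0.003,-0.002],[60,1.5,-0.4,124,-0.001,0.003,-0.002],[60,1.5,-0.4,128,-0.001,0.003,-0.002],[60,1.5,-0.4,128,-0.001,0.003,-0.002],[5,1.5,-0.4,128,-0.001,0.003,-0.002],[5,1.5,-0.4,128,-0.001,0.003,-0.002],[5,1.5,-0.4,128,-0.001,0.003,-0.002],[5,1.5,-0.4,128,-0.001,0.003,-0.002]]]'

```text
clock: 13.45
position: [434.5, 330.0, 10.8]
ee_rot: [0.966, 0.257, 0.001, -0.0]
contact_force: [-1.7, -0.7, 6.9]
gripper_width: 4.9
grasp_force: 3.3
```

Request:
servo_tool --rows '[[[5,0,0,0,0,0,0],[5,0,0,0,0,0,0],[5,0,0,0,0,0,0],[5,0,0,0,0,0,0],[5,0,0,0,0,0,0],[5,0,0,0,0,0,0]]]'

```text
clock: 14.2
position: [434.5, 330.0, 10.8]
ee_rot: [0.966, 0.257, 0.001, -0.0]
contact_force: [-1.8, -1.6, 6.3]
gripper_width: 5.1
grasp_force: 3.4
```

```bash
python3 - <<'E'
from ax import *
go(434.3,328.7,9,29.67)
E
```

```text
t 14.2 pos [434.5 330.   10.8] yaw 29.79 F [-1.8 -1.6  6.3] w 5.1 g 3.4 j6 1.14
shift [-0.8  1.   1.8] turn [-0.0002 -0.0012  0.0021]
```

The fingers closed to 5 mm with almost no force, so they may not be on the 14 mm bar. Looking before I move.

```bash
python3 - <<'E'
from ax import *
for n in('top','scene'): cv2.imwrite(f'pics/{n}5.png',arm.get_image(n)[:,:,::-1])
t=cv2.imread('pics/top5.png');s=cv2.imread('pics/scene5.png')
s=cv2.convertScaleAbs(s,alpha=1.6,beta=20)
cv2.imwrite('pics/z6.png',np.hstack([crop(s,295,145,80,80,6.25),crop(t,100,265,60,100,5)]))
E
```

```text
(no output)
```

View pics/z6.png

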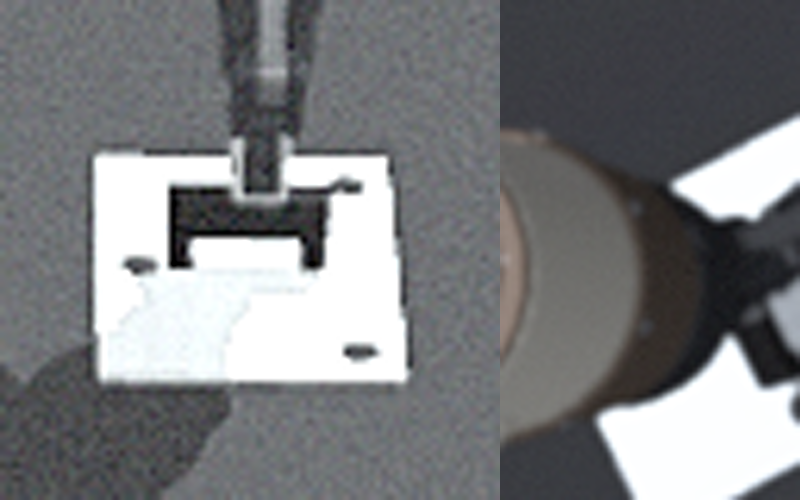

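The image has the fingertips on top of the bar: tip at about crop row 200, with the bar's top face at rows 185–208 and its front face below that. Together with the 6.9 N upward force and the 5 mm opening, this suggests the pads closed above the bar. It would also mean the real tips sit well above the reported TCP. I'll lift a little to confirm.

Request:
servo_tool --rows '[[[5,0,0,-2,0,0,0],[5,0,0,-4,0,0,0],[5,0,0,-4,0,0,0],[5,0,0,-4,0,0,0]]]'

```text
clock: 14.8
position: [433.8, 329.3, 13.2]
ee_rot: [0.967, 0.257, -0.0, 0.0]
contact_force: [-0.2, 0.2, -1.3]
gripper_width: 4.9
grasp_force: 0.0
```

```bash
python3 - <<'E'
from ax import *
go(434.3,328.7,9,29.67)
cv2.imwrite('pics/scene6.png',arm.get_image('scene')[:,:,::-1])
a=cv2.imread('pics/scene4.png',0);b=cv2.imread('pics/scene6.png',0)
for z in(9,15,28,38,45): print(z,proj('scene',(434.3,328.7,z)).round(1))
for nm,i in(("free",a),("now",b)): print(nm);print(i[166:190,334:340:2].T)
print(i[186,305:365])
E
```

```text
t 14.8 pos [433.8 329.3  13.2] yaw 29.74 F [-0.2  0.2 -1.3] w 4.9 g 0.0 j6 1.14
shift [0.1 0.8 4.2] turn [0.0002 0.001  0.0013]
9 [334.8 185.6]
15 [334.9 183.6]
28 [335.  179.2]
38 [335.2 175.8]
45 [335.3 173.4]
free
[[ 59  61  54  40 179 218 220 227 155  40  39  39  23  13  18  16  10  56
  221 223 219 183 143 140]
 [ 63  54  56  35 180 217 217 227 159  49  44  36  26  16  20  23   5  60
  222 225 226 166 136 142]
 [ 60  59  55  36 173 216 216 229 157  45  39  25  26  29   8  27  13  58
  225 223 225 169 136 145]]
now
[[ 26  21  23  13  16  25  26  18  19  56  76  42  13  20  24   9   0 171
  221 220 224 168 136 143]
 [ 38  28  41  25  34  35  27  34  26  66  76  37  30  25  13  17   0 122
  218 222 225 172 140 144]
 [ 28  20  25  23  39  25  33  18  26  70  79  38  16  17  16  28   4 121
  218 221 224 169 135 142]]
[ 57  55  58  62  35 138 230 216 211 139  77  57  64  84 112 179 176   0
  15   0  72 179 233 227 225 225 225 225 223 224 225 225 226 224 225 227
 226 169  40   9  11  26 152 232 222 216 219 218 216 217 218 226 222 135
  41  53  63  58  59  63]
```

Confirmed: the force and grip went to zero as soon as I lifted, so the real tips end about 27 mm above the reported TCP. The bar top at z=38 was touched at TCP z=10.8. To grip the bar I'll reopen and take the reported TCP to about z=-15, which puts the real tips at about 12 mm.

Request:
servo_tool --rows '[[[60,0,0.8,0,0,0.001,0.001],[60,0,0.8,0,0,0.001,0.001],[60,0,0.8,0,0,0.001,0.001],[60,0,0.8,0,0,0.001,0.001],[60,0,0.8,8,0,0.001,0.001],[60,0,0.8,15,0,0.001,0.001],[60,0,0.8,21,0,0.001,0.001],[60,0,0.8,26,0,0.001,0.001],[60,0,0.8,28,0,0.001,0.001],[60,0,0.8,28,0,0.001,0.001]]]'

```text
clock: 16.1
position: [434.3, 328.7, -14.7]
ee_rot: [0.967, 0.256, 0.0, 0.0]
contact_force: [0.0, -0.1, 0.6]
gripper_width: 60.1
grasp_force: 0.0
```

Request:
servo_tool --rows '[[[5,0,0,0,0,0,0],[5,0,0,0,0,0,0],[5,0,0,0,0,0,0],[5,0,0,0,0,0,0],[5,0,0,0,0,0,0],[5,0,0,0,0,0,0],[5,0,0,0,0,0,0]]]'

```text
clock: 16.98
position: [434.4, 329.0, -14.2]
ee_rot: [0.967, 0.256, 0.0, -0.0]
contact_force: [-2.0, -0.6, 5.0]
gripper_width: 13.0
grasp_force: 59.8
```

The bar is gripped: 13 mm opening, 60 N. Lifting.

Request:
servo_tool --rows '[[[5,0,0,-10,0,0,0],[5,0,0,-30,0,0,0],[5,0,0,-60,0,0,0],[5,0,0,-90,0,0,0],[5,0,0,-115,0,0,0],[5,0,0,-135,0,0,0],[5,0,0,-140,0,0,0],[5,0,0,-140,0,0,0]]]'

```text
clock: 17.98
position: [433.7, 328.2, 124.8]
ee_rot: [0.967, 0.256, -0.0, 0.0]
contact_force: [0.6, 0.3, -3.9]
gripper_width: 12.9
grasp_force: 58.8
```

```bash
python3 - <<'E'
from ax import *
go(515.7,0.9,125,-9.62); print(arm.read_state()['wrist_torque'].round(2))
E
```

```text
t 17.98 pos [433.7 328.2 124.8] yaw 29.66 F [ 0.6  0.3 -3.9] w 12.9 g 58.8 j6 1.14
shift [-9.08e+01  3.25e+02 -1.00e-01] turn [4.000e-04 9.000e-04 6.856e-01]
[-0.02  0.02  0.  ]
```

Request:
servo_tool --rows '[[[5,-5,18,0,0,0,0.04],[5,-14,52,0,0,0,0.11],[5,-26,92,0,0,0,0.19],[5,-39,138,0,0,0,0.29],[5,-51,184,0,0,0,0.39],[5,-63,226,0,0,0,0.48],[5,-74,265,0,0,0,0.56],[5,-83,297,0,0,0,0.63],[5,-89,318,0,0,0,0.67],[5,-90.8,325,0,0,0.001,0.686]]]'

```text
clock: 19.23
position: [515.4, -0.6, 124.3]
ee_rot: [0.996, -0.086, -0.001, 0.0]
contact_force: [-0.9, 0.2, -2.6]
gripper_width: 12.9
grasp_force: 58.9
```

Request:
servo_tool --rows '[[[5,0,0,0,0,0,0],[5,0,0,0,0,0,0],[5,0,0,0,0,0,0],[5,0,0,0,0,0,0]]]'

```text
clock: 19.73
position: [516.3, 1.9, 125.5]
ee_rot: [0.997, -0.083, 0.001, -0.0]
contact_force: [-1.0, -0.1, -3.5]
gripper_width: 13.3
grasp_force: 58.9
```

```bash
python3 - <<'E'
from ax import *
go(515.7,0.9,97,-9.62)
for n in('top','scene'): cv2.imwrite(f'pics/{n}7.png',arm.get_image(n)[:,:,::-1])
t=cv2.imread('pics/top7.png');s=cv2.imread('pics/scene7.png')
cv2.imwrite('pics/z7.png',np.hstack([crop(t,265,210,130,130,3.077),crop(s,225,170,130,130,3.077)]))
E
```

```text
t 19.73 pos [516.3   1.9 125.5] yaw -9.56 F [-1.  -0.1 -3.5] w 13.3 g 58.9 j6 1.09
shift [-0.4  1.1 28.5] turn [-0.0005 -0.0013  0.001 ]
```

View pics/z7.png

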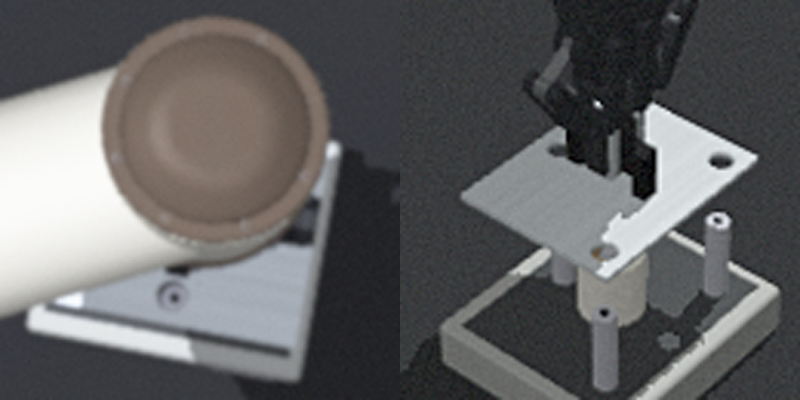

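The top crop shows pillar 2's ring inside hole 2 at (173,297). The scene crop shows all three holes, at (558,149), (721,160) and (604,251), each roughly above its pillar, with the roll underneath. I'll lower to the final height and then measure holes against pillars.

Request:
servo_tool --rows '[[[5,-0.4,0.8,6,-0.001,-0.001,0.001],[5,-0.4,0.8,12,-0.001,-0.001,0.001],[5,-0.4,0.8,18,-0.001,-0.001,0.001],[5,-0.4,0.8,23,-0.001,-0.001,0.001],[5,-0.4,0.8,27,-0.001,-0.001,0.001],[5,-0.4,0.8,28,-0.001,-0.001,0.001],[5,-0.4,0.8,28,-0.001,-0.001,0.001],[5,-0.4,0.8,28,-0.001,-0.001,0.001],[5,-0.4,0.8,28,-0.001,-0.001,0.001]]]'

```text
clock: 20.95
position: [515.9, 0.7, 97.6]
ee_rot: [0.996, -0.084, 0.0, 0.0]
contact_force: [0.2, 0.4, -3.0]
gripper_width: 12.5
grasp_force: 58.9
```

```bash
python3 - <<'E'
from ax import *
go(515.7,0.9,97,-9.62)
for n in('top','scene'): cv2.imwrite(f'pics/{n}8.png',arm.get_image(n)[:,:,::-1])
t=cv2.imread('pics/top8.png');s=cv2.imread('pics/scene8.png')
s2=cv2.convertScaleAbs(s,alpha=1.3,beta=10)
cv2.imwrite('pics/z8.png',np.hstack([crop(s2,235,195,120,120,4.1667),crop(t,290,276,60,100,5)]))
E
```

```text
t 20.95 pos [515.9   0.7  97.6] yaw -9.67 F [ 0.2  0.4 -3. ] w 12.5 g 58.9 j6 1.08
shift [-0.3 -0.1  0.6] turn [ 0.0004 -0.0006 -0.0009]
```

View pics/z8.png

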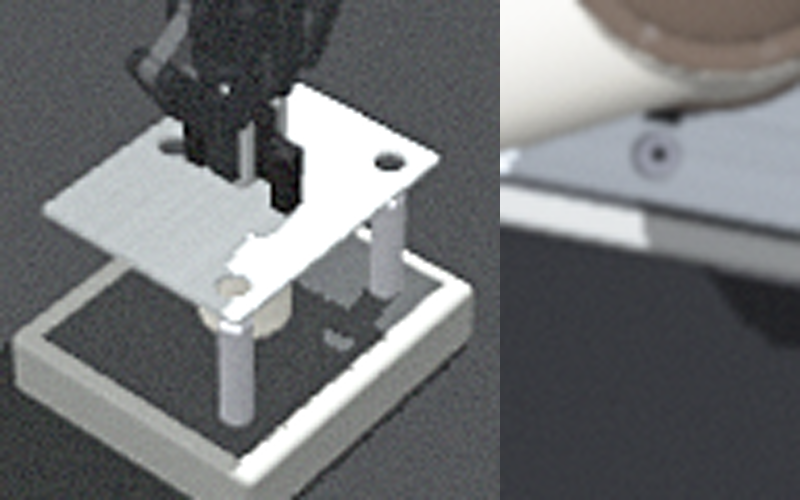

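The scene crop shows the plate level, with the roll and pillars 0 and 1 below it. In the top crop the dark thread at (657,154) is about central in hole 2 at (657,155). Now putting numbers on it.

```bash
python3 - <<'E'
from ax import *
t=cv2.imread('pics/top8.png',0); s=cv2.imread('pics/scene8.png',0)
th=np.array([onplane("top",q,96)[:2] for q in[(300.1,254.44),(360.08,266.12),(321.3,306.36)]]); print("threads",th.round(1).tolist())
q,a=upblob(t,(321.4,306.8),4,0,85); print("thread dot",q.round(2),round(a,1))
print(t[300:315,313:331])
ths=np.array([[564.5,49.1],[546.2,-59.4]])
for lab,c,lo,hi in(("h2",(276.8,230),0,95),("h0",(328.6,233.6),0,110)):
    q,a=upblob(s,c,7,lo,hi); print(lab,q.round(2),round(a,1),[onplane("scene",q,z).round(1)[:2].tolist() for z in(112,114,116)])
print(s[259:270,281:300])
E
```

```text
threads [[566.5, 47.6], [548.0, -60.8], [474.4, 7.3]]
thread dot [321.3  306.36] 2.3
[[160 163 168 170 168 154 138 128 117 105  90  76  93 130 157 162 166 169]
 [170 173 172 172 171 166 161 157 150 146 139 135 141 160 171 173 172 173]
 [173 173 173 171 166 154 146 146 150 153 155 158 165 169 173 171 172 175]
 [170 171 171 165 150 136 133 141 144 152 154 155 164 170 173 172 173 171]
 [173 172 169 154 131 129 142 145 140 145 151 149 156 167 172 174 173 173]
 [173 174 166 143 127 139 147 130 109 117 140 148 149 161 171 172 173 172]
 [174 173 166 140 132 145 144 110  71  82 128 149 150 158 169 171 172 169]
 [173 174 164 141 135 149 148 113  78  89 129 151 153 162 171 172 173 171]
 [172 173 167 145 134 145 153 141 126 131 146 153 155 165 174 175 173 174]
 [172 172 170 153 133 137 151 155 152 153 156 155 161 170 175 175 175 174]
 [172 172 171 163 146 138 142 149 151 152 154 159 167 173 174 175 175 175]
 [171 170 170 170 164 152 145 147 150 152 158 164 171 173 172 173 173 174]
 [169 169 170 170 169 167 163 160 160 161 164 170 172 172 173 172 172 174]
 [166 167 170 171 171 171 169 170 169 16
[... 442 characters left out ...]
 122 118 120 134 131 136 181 215 222 221 218
  219]
 [140 146 146 144 149 132 111 129 141 136 139 134 130 137 182 219 221 222
  224]
 [146 146 146 148 144 130 128 141 145 144 136 139 132 130 163 221 221 224
  225]
 [148 145 148 144 147 141 128 146 142 139 137 135 132 129 173 227 226 225
  229]
 [146 150 150 146 146 142 133 146 138 134 128 121 132 186 222 229 226 227
  205]
 [139 141 149 148 147 146 145 146 139 151 178 187 217 223 229 227 222 186
  130]
 [102 137 134 140 146 148 144 145 140 166 223 221 229 227 226 221 184 116
  109]
 [ 60  91 131 128 136 145 145 142 162 218 226 226 226 228 225 183 117 115
  130]
 [ 33  84 152 136 131 127 134 167 225 229 226 227 225 202 148 125 119 132
  130]]
```

```bash
python3 - <<'E'
from ax import *
for z in(112,114,116): print("top h2",z,onplane("top",(320.8,306.7),z).round(1),"scene h1",onplane("scene",(290.3,263.2),z).round(1))
s=arm.read_state()
a=np.radians(-9.67);R=np.array([[np.cos(a),-np.sin(a)],[np.sin(a),np.cos(a)]])
print("FK holes",(np.array(MOD)@R.T+s['position'][:2]).round(1).tolist())
E
```

```text
top h2 112 [473.1   8.5 112. ] scene h1 [543.2 -56.1 112. ]
top h2 114 [473.    8.6 114. ] scene h1 [544.3 -57.9 114. ]
top h2 116 [472.9   8.6 116. ] scene h1 [545.4 -59.7 116. ]
FK holes [[566.5, 47.9], [548.1, -60.6], [474.5, 7.8]]
```

Measured from the same cameras, the holes sit about (-1, +0.8) mm from the threads: hole 2 (-1.4, 1.2), hole 1 (-1.3, 0.6), hole 0 (-0.3, 0.5). I'll make a small correction and settle.

Request:
servo_tool --rows '[[[5,1.1,0.5,0.5,0,0,0],[5,1.1,0.5,0.5,0,0,0],[5,1.1,0.5,0.5,0,0,0],[5,1.1,0.5,0.5,0,0,0],[5,1.1,0.5,0.5,0,0,0],[5,1.1,0.5,0.5,0,0,0]]]'

```text
clock: 21.8
position: [516.8, 0.0, 96.9]
ee_rot: [0.996, -0.084, 0.0, 0.0]
contact_force: [0.5, 0.0, -2.5]
gripper_width: 12.8
grasp_force: 58.9
```

```bash
python3 - <<'E'
from ax import *
go(516.8,0.1,97,-9.62); s=arm.read_state(); print(s['wrist_torque'].round(2),np.abs(s['joint_vel']).max().round(4))
t=cv2.cvtColor(arm.get_image('top'),cv2.COLOR_RGB2GRAY); print(upblob(t,(321.3,306.4),4,0,85)[0].round(2)); print(t[306,313:331],t[299:315,318])
E
```

```text
t 21.8 pos [516.8   0.   96.9] yaw -9.67 F [ 0.5  0.  -2.5] w 12.8 g 58.9 j6 1.09
shift [-0.1 -0.1 -0.1] turn [ 0.0005 -0.0002 -0.0009]
[-0.02  0.01  0.06] 0.0023
[321.3  306.34]
[174 177 169 153 143 149 142 110  69  83 129 150 150 154 166 171 173 171] [160 171 166 152 134 130 141 149 151 153 156 156 167 170 167 159]
```

The cover is still and held at 59 N, with its underside about 15 mm above the pillars, and the thread is central in hole 2. Handing in.

```bash
python3 -c "
from bench import arm
print(arm.job_done())"
```

```text
the job is handed in; nothing more can be done
None
```

I handed the job in at about 22 s: the roll is fully down on the spindle and released, and the cover is held level and still about 15 mm above the pillars, each hole measured within about 2 mm of its thread before a final 1 mm correction (only hole 2 rechecked after it); no verdict came back.

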